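# Put the channel offcuts away, interlocked in the stock tray

### The arm

A 6-joint arm with a two-finger parallel gripper is mounted at the origin on a cart in front of the work surface, level with it; the furniture and walls round the work are solid. World frame = base frame: x ahead of the robot, y to its left, z up, the work surface at z = 0. Lengths are in m, angles in rad, forces in N, time in s.
With the tool pointing down it reaches from about 0.4 to 0.925 m from the base axis. Payload 3.4 kg.
Tool frame: the origin (TCP) lies at the very end of the fingers, on their centre line; the grasp point (between the pads) lies 19 mm behind it; z points along the fingers, y is the line along which they close (so a half turn about z gives the same grasp; the last joint's range is limited). The gripper opens to 85 mm and grips with 20 to 120 N. Pads are 22 mm wide; open, the fingers measure 114 mm over their backs; the gripper's body (76 mm by 85 mm) begins 54 mm behind the grasp point. The pads swing forward as they close: fully open they stand 13 mm farther back than shut.
Start: joints at [-1.381, 0.307, 1.506, -0, 1.328, -0.073], TCP at [0.149, -0.555, 0.231] pointing down, gripper open.
Joint ranges: [-3.12, 3.12], [-1.05, 2.28], [0.14, 2.33], [-1.42, 4.57], [0.1, 2.73], [-2.68, 2.68]. Speed limits (rad/s): [2.57, 2.57, 3.14, 3.14, 3.14, 3.14].

### API

Orientations are given as a rotation vector (axis times angle).
In Python, from cell import status, vision, order gives the robot as it stands.
- The arm moves only by the shell command python3 -m inch 'ROWS' [OPENING] [FORCE]. ROWS is JSON, a list that holds one entry, the list of rows, each a list of 6 numbers: the shift along the tool's x, y, z normalised to -1 to 1, where 1 is 3 cm, then the turn, a rotation vector about the tool's x, y, z normalised to -1 to 1, where 1 is 6 degrees. In form: [[[x, y, z, wx, wy, wz], ...]]. A call has 1 to 10 rows; each row shifts and turns the commanded pose from where the row before left it, along the tool's axes as they then stand; what a row does not reach is not made up. A row lasts 1/12 s, in which the tool goes at most 41.7 mm and 7.16 degrees, less where a joint would pass 70% of its speed; a pose out of reach is approached as far as the arm can. A call with a number of a shift or a turn outside -1 to 1 is refused whole. A call with a gripper value outside its range is refused whole. OPENING is the gripper command: -1 is shut, 1 is fully open, values between are in proportion, set as the call begins (- or left out, the last holds). The fingers move at their own pace and stop on an object; FORCE is the grip in N (left out, the last holds). Time passes only in rows, so rows that do not move let the fingers close. It gives the time, the measured TCP pose, the force, the opening and the grip force at its end, in the units of the state.
- status.get_state(): the state, without advancing time (a new reading comes with each control period).
- vision.get_image(name): name is "side" or "top" or "wrist"; returns (picture, depth): 384x512x3 uint8, red, green, blue; 384x512 float32, m along the optical axis (not along the pixel's ray), 0 where there is no reading.
- vision.calibration(name): a dict with "intrinsics" (3x3 intrinsics, pixels), "rvec" (rotation vector, rad) and "tvec" (3), from world to camera coordinates, as OpenCV has them. Camera axes: x right, y down, z forward; pixel columns grow to the right and rows downward; lengths in m; the calibration is good to about 2 mm. A picture is of the moment at which its call begins: read the wrist's pose just before it. calibration takes no time and is no camera call; for the wrist camera it gives the pose at the moment of the call.
- order.hand_in(): hands the job in; it is judged then, once.
Trained networks look in the newest picture that a camera, given by its name, has taken for a name from the list of things; names that differ only in an ending like _2 or _b are one class to them, and where a whole thing is asked for, a point or a joint stands for the part that bears it (a point fixed in the world has none). Each returns a list of dicts, best first, with "confidence" (0 to 1); they miss things now and then, are a little off and sometimes report something else, mostly with a low value. They report only what shows in the picture. A call takes as long as a camera call.
- vision.find_in(camera, name): "position" ([x, y, z] in m, in world coordinates, good to about 4 mm: the middle of the surface that is visible of it).
- vision.trace(camera, name): "region" (384x512 bool, what is visible of it).
- vision.pinpoint(camera, name): "position" ([x, y, z] in m, in world coordinates, good to about 4 mm: a listed point, or the origin of a listed thing).
The state is a dict: "time_s": time; "q": joint angles; "qd": joint speeds; "effort": joint torques, N m; "position": TCP position; "tcp_rot": TCP orientation; "wrist_force": force on the tool from outside, world axes, zero at the start; "wrist_torque": the same for the moment, N m; "gripper_width": finger opening in m; "grasp_force": force on a finger pad.
Only numpy, scipy, OpenCV 4.12 (cv2) and the standard library are available. Lean on these libraries where they do the work, as an engineer would, in place of code of your own. Each camera call takes 0.05 s, during which the arm holds its last target. There are 200 camera calls.

### The job

Pull the stock tray out to its stop and put all the aluminium channel pieces away in it, lying level with their length straight across the tray (square to the pull), each the way up it lies now: the three open-up ones flat on the floor side by side, and each open-down one bridging two neighbouring open-up ones, one flange down in the trough of each. With everything interlocked while the tray is still fully out, push the tray fully home; leave the paint pots where they stand.

Things in the scene. Friction and masses are not known exactly. Their poses are not given: they have to be found in the camera images.
- tray (a joint): how far the low slide-out steel tray is pulled out of the grey stock rack, m: 0 = fully home, 0.235 = out against its stop. It slides with about 2 N of friction and stays where it is left.
- tray_in (a point): centre of the tray's inner floor (upper face, 12 mm above the table; moves with the tray). Its x axis points into the rack (the tray is pulled out along -x), y across the tray, z up. The inner floor is 214 mm along x, 114 mm along y; the rim round it stands only 10 mm above the floor and is 3 mm thick.
- rack: the low grey stock rack, fixed, 270 mm deep, 144 mm wide, 70 mm high, open in front; origin under its centre, axes as tray_in. Its opening is 52 mm high above the tray's floor. With the tray at its stop the floor lies wholly outside, its inner end 18 mm in front of the rack.
- tray_bar (a point): middle of the tray's pull bar: a horizontal round bar 9 mm thick and 100 mm long along the y axis of tray_in, 40 mm above the table, 38 mm in front of the tray's front edge and of the rack's front when the tray is home; the finger space behind it is open from above. Same axes as tray_in.
- up_1_mid (a point): middle (half-way up, 18 mm above its underside) of a 90 mm length of plain aluminium channel, U-shaped in section: 50 mm wide, 36 mm high, web and both flanges 3 mm thick (so the trough is 44 mm wide), 85 g; this one lies open side up, web underneath. Own y axis along its length, x across its width, z up. Three such are always present.
- up_2_mid (a point): middle (half-way up, 18 mm above its underside) of a 90 mm length of plain aluminium channel, U-shaped in section: 50 mm wide, 36 mm high, web and both flanges 3 mm thick (so the trough is 44 mm wide), 85 g; this one lies open side up, web underneath. Own y axis along its length, x across its width, z up. Three such are always present.
- up_3_mid (a point): middle (half-way up, 18 mm above its underside) of a 90 mm length of plain aluminium channel, U-shaped in section: 50 mm wide, 36 mm high, web and both flanges 3 mm thick (so the trough is 44 mm wide), 85 g; this one lies open side up, web underneath. Own y axis along its length, x across its width, z up. Three such are always present.
- down_1_mid (a point): middle (half-way up, 18 mm above its flange tips) of a 90 mm length of plain aluminium channel, U-shaped in section: 50 mm wide, 36 mm high, web and both flanges 3 mm thick (so the trough is 44 mm wide), 85 g; this one lies open side down, standing on its flange tips. Own y axis along its length, x across its width, z up. One or two such are present; an absent one has no reading.
- down_2_mid (a point): middle (half-way up, 18 mm above its flange tips) of a 90 mm length of plain aluminium channel, U-shaped in section: 50 mm wide, 36 mm high, web and both flanges 3 mm thick (so the trough is 44 mm wide), 85 g; this one lies open side down, standing on its flange tips. Own y axis along its length, x across its width, z up. One or two such are present; an absent one has no reading.
- ochre_pot: small ochre-lidded paint pot, 39 mm across and 40 mm high, near the back of the free strip; origin under its centre; to be left alone
- green_pot: small open green paint pot, 37 mm across and 34 mm high, near the back of the free strip; origin under its centre; to be left alone

How it is judged:
By the outcome, as a careful person would: the job done as asked, in the order asked, and still so for the second after the job is handed in, with the robot touching nothing.
Of down_1, down_2 only 1 to 2 are there at a start; the rules pass over those that are not, and their reading is None.
At some moment in a run one of up_1, up_2, up_3 may be knocked a few centimetres aside while the robot is not near it.
Once in a run the grip may slacken for a moment while it holds something.
It also fails if it takes over 210 s, if anything falls off the work surface, if the arm or the gripper's body presses on something with over 40 N, if the wrist force passes 120 N, or if a joint passes its speed limit or range.

## Working session

There is one attempt and no reset: what is moved stays moved. The work goes in short steps, Python scripts to look and compute and a shell command to move; the robot and the scene stay as the last step left them, time stands still between calls to the robot, and variables do not carry over. Pictures are saved under pics/ and viewed, at most 14 in all, crops included, and the job is handed in when it is done.

```bash
mkdir -p pics; ls; python3 - <<'E'
from cell import status, vision
import cv2,numpy as np
s=status.get_state();print({k:np.round(v,3) for k,v in s.items()})
ims=[]
for c in("top","side"):
    im,d=vision.get_image(c);cv2.imwrite(f"pics/{c}0.png",im[:,:,::-1])
    k=vision.calibration(c);print(c,np.round(k['intrinsics'],1).tolist(),np.round(k['rvec'],3),np.round(k['tvec'],3))
    for n in("tray_in","tray_bar","rack","up_1_mid","down_1_mid","ochre_pot","green_pot"):
        print(c,n,[(np.round(r['position'],3).tolist(),round(r['confidence'],2)) for r in vision.pinpoint(c,n)])
E
```

```text
pics
{'time_s': np.float64(0.0), 'q': array([-1.382,  0.308,  1.508,  0.   ,  1.328, -0.074]), 'qd': array([-0.001,  0.001,  0.001, -0.001, -0.001,  0.   ]), 'effort': array([-1.0000e-03, -4.5755e+01, -2.5192e+01, -0.0000e+00,  1.3000e-02,
        0.0000e+00]), 'position': array([ 0.149, -0.555,  0.23 ]), 'tcp_rot': array([-3.112, -0.411,  0.   ]), 'wrist_force': array([-0.551,  0.211,  0.163]), 'wrist_torque': array([-0.004, -0.03 , -0.001]), 'grasp_force': np.float64(0.0), 'gripper_width': np.float64(0.085)}
top [[417.4, 0.0, 261.6], [0.0, 417.4, 199.1], [0.0, 0.0, 1.0]] [ 2.214 -2.176  0.047] [-0.016  0.525  1.502]
top tray_in []
top tray_bar [([0.516, 0.228, 0.04], 0.92)]
top rack [([0.525, 0.419, -0.005], 0.64)]
top up_1_mid [([0.485, -0.112, 0.021], 0.62)]
top down_1_mid []
top ochre_pot [([0.492, -0.46, 0.02], 0.75), ([0.596, -0.168, 0.001], 0.43)]
top green_pot [([0.598, -0.374, -0.002], 0.64)]
side [[426.1, 0.0, 249.3], [0.0, 426.1, 188.3], [0.0, 0.0, 1.0]] [ 2.072 -0.59   0.343] [-0.46   0.192  1.273]
side tray_in [([0.52, 0.377, 0.013], 0.62)]
side tray_bar [([0.521, 0.23, 0.04], 0.62)]
side rack []
side up_1_mid [([0.489, -0.113, 0.017], 0.78)]
side down_1_mid []
side ochre_pot [([0.591, -0.169, 0.002], 0.52)]
side green_pot [([0.599, -0.376, 0.001], 0.67)]
```

View pics/top0.png

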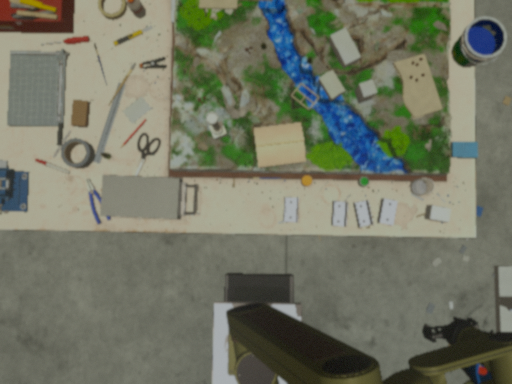

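View pics/side0.png

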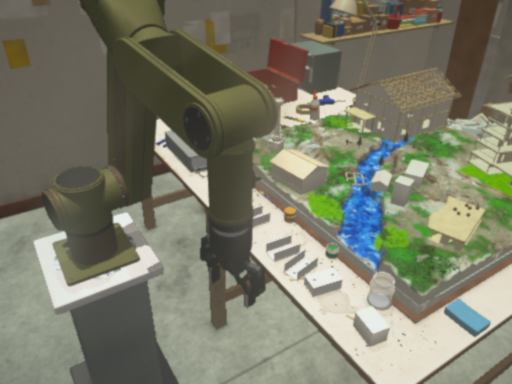

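```bash
cat > h.py <<'E'
from cell import status, vision
import cv2,numpy as np
from scipy.spatial.transform import Rotation as R
def cloud(c):
    im,d=vision.get_image(c);k=vision.calibration(c)
    K=np.array(k['intrinsics']);Rm=cv2.Rodrigues(np.array(k['rvec'],float))[0];t=np.array(k['tvec']).ravel()
    v,u=np.mgrid[:384,:512]
    p=np.stack([(u-K[0,2])/K[0,0]*d,(v-K[1,2])/K[1,1]*d,d],-1)
    w=(p-t)@Rm; w[d<=0]=np.nan
    return im,w
def comps(w,lo,hi,box,minn=20):
    m=(w[...,2]>lo)&(w[...,2]<hi)&(w[...,0]>box[0])&(w[...,0]<box[1])&(w[...,1]>box[2])&(w[...,1]<box[3])
    n,l=cv2.connectedComponents(m.astype(np.uint8),connectivity=8)
    out=[]
    for i in range(1,n):
        q=w[l==i]
        if len(q)<minn: continue
        r=cv2.minAreaRect((q[:,:2]*1000).astype(np.float32))
        out.append((np.round(r[0],1),np.round(r[1],1),round(r[2],1),len(q),np.round(np.percentile(q[:,2],[5,50,95]),3)))
    return out
E
python3 - <<'E'
from h import *
im,w=cloud("top")
a=cv2.resize(im[165:240,270:460],(760,300),interpolation=cv2.INTER_CUBIC)
for o in comps(w,.008,.06,(.38,.6,-.8,0)): print(o)
im,w=cloud("side")
b=cv2.resize(im[195:350,240:405],(319,300),interpolation=cv2.INTER_CUBIC)
c=np.zeros((600,800,3),np.uint8);c[:300,:760]=a;c[300:,:319]=b
cv2.imwrite("pics/crop1.png",c[:,:,::-1])
for o in comps(w,.008,.06,(.38,.6,-.8,0)): print('s',o)
E
```

```text
(array([ 586.6, -168. ]), array([25.6, 43.3]), 0.1, 77, array([0.026, 0.04 , 0.046]))
(array([ 588. , -371.7]), array([33.9, 20.3]), 84.5, 62, array([0.014, 0.024, 0.034]))
(array([ 569.1, -560.1]), array([57.9, 24.5]), 22.3, 95, array([0.011, 0.026, 0.059]))
(array([ 579.6, -597.9]), array([40.5, 19.8]), 1.1, 72, array([0.009, 0.031, 0.051]))
(array([490.6, -89. ]), array([ 3.4, 85.6]), 89.4, 27, array([0.025, 0.035, 0.042]))
(array([ 488.2, -134.8]), array([ 4.4, 86.1]), 87.4, 34, array([0.018, 0.033, 0.039]))
(array([ 485.4, -465.6]), array([68.6, 89.4]), 80.0, 408, array([0.017, 0.035, 0.041]))
(array([ 479.7, -265.7]), array([11.8, 86.9]), 89.4, 55, array([0.009, 0.031, 0.04 ]))
(array([ 484.3, -391.3]), array([87.2, 11.7]), 10.2, 75, array([0.009, 0.028, 0.041]))
(array([ 477. , -310.5]), array([ 4.4, 86.8]), 86.3, 59, array([0.009, 0.028, 0.04 ]))
(array([ 475.3, -354.1]), array([88.1, 15. ]), 11.3, 69, array([0.009, 0.028, 0.04 ]))
(array([ 481.8, -647. ]), array([92.9, 50.4]), 81.1, 356, array([0.016, 0.048, 0.054]))
s (array([516.6, -93.8]), array([40.3,  8.9]), 2.4, 68, array([0.01 , 0.022, 0.037]))
s (array([ 586.9, -171.9]), array([25.2, 39.5]), 3.3, 123, array([0.011, 0.032, 0.043]))
s (array([ 500.7, -138.3]), array([10.5, 72.3]), 87.9, 130, array([0.01 , 0.023, 0.036]))
s (array([ 479.9, -265.2]), array([12.9, 90.7]), 84.4, 197, array([0.01 , 0.023, 0.036]))
s (array([ 476.6, -338.3]), array([55.8, 92.2]), 87.2, 366, array([0.01 , 0.024, 0.036]))
s (array([ 587.4, -377.9]), array([24.9, 36.9]), 0.1, 107, array([0.01 , 0.024, 0.033]))
s (array([ 486.2, -398. ]), array([92.8,  7. ]), 11.7, 160, array([0.01 , 0.024, 0.037]))
s (array([ 486.8, -462.5]), array([53.4, 92.1]), 79.0, 668, array([0.011, 0.035, 0.038]))
s (array([ 595.3, -558.6]), array([ 7.6, 17.1]), 26.5, 27, array([0.042, 0.047, 0.057]))
s (array([ 516.1, -623.1]), array([155.2,  84.1]), 29.0, 1302, array([0.011, 0.044, 0.054]))
```

View pics/crop1.png

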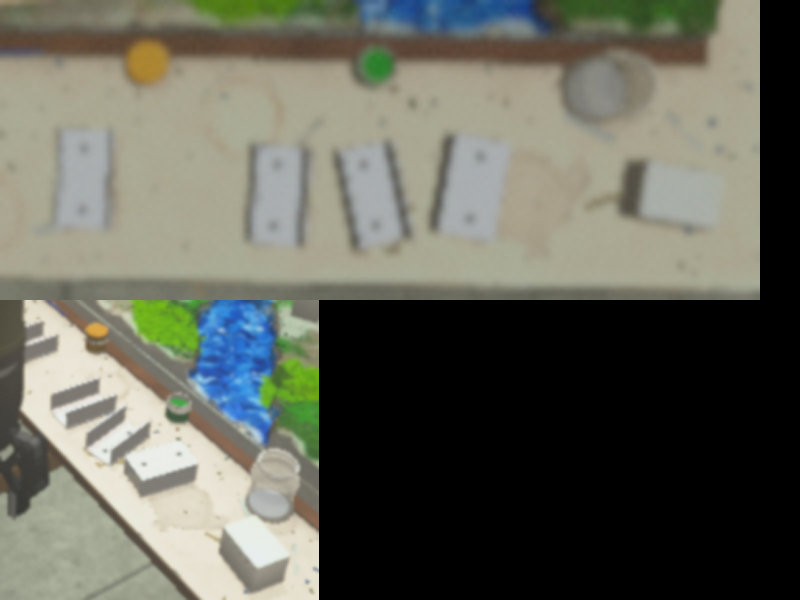

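```bash
python3 -m inch '[[[0,0,0,0,0,0.835],[0,0,0,0,0,0.835],[0,0,0,0,0,0.835],[1,0,0,0,0,0],[1,0,0,0,0,0],[1,0,0,0,0,0],[1,0,0,0,0,0],[1,0,0,0,0,0],[1,0,0,0,0,0],[1,0,0,0,0,0]]]'; python3 -m inch '[[[1,0,0,0,0,0],[1,0,0,0,0,0],[1,0,0,0,0,0],[1,0,0,0,0,0],[0,-1,0,0,0,0],[0,-1,0,0,0,0],[0,-1,0,0,0,0],[0,-1,0,0,0,0],[0,-1,0,0,0,0],[0,0,0,0,0,0]]]'
```

```text
time_s: 1.73
position: [0.3608, -0.555, 0.2313]
tcp_rot: [3.142, 0.001, -0.0]
wrist_force: [0.6, -0.2, -1.1]
gripper_width: 0.0853
grasp_force: 0.0
time_s: 2.57
position: [0.4787, -0.3989, 0.2313]
tcp_rot: [-3.137, -0.006, 0.002]
wrist_force: [-1.3, 1.1, 0.0]
gripper_width: 0.0855
grasp_force: 0.0
```

```bash
python3 -m inch '[[[0,-1,0,0,0,0],[0,-1,0,0,0,0],[0,-1,0,0,0,0],[0,-1,0,0,0,0],[0,-1,0,0,0,0],[0,-1,0,0,0,0],[0,-1,0,0,0,0],[0,-1,0,0,0,0],[0,-1,0,0,0,0],[0,-1,0,0,0,0]]]' ; python3 -m inch '[[[0,-1,0,0,0,0],[0,-1,0,0,0,0],[0,-1,0,0,0,0],[0,-1,0,0,0,0],[0,-1,0,0,0,0],[0,-1,0,0,0,0],[0,-1,0,0,0,0],[0,-1,0,0,0,0],[0,0,0,0,0,0],[0,0,0,0,0,0]]]'
python3 - <<'E'
from h import *
print(status.get_state()['position'],status.get_state()['q'])
im,w=cloud("wrist");cv2.imwrite("pics/w1.png",im[:,:,::-1])
k=vision.calibration("wrist");print(np.round(k['rvec'],3),np.round(k['tvec'],3))
for n in("tray_bar","tray_in","rack"):
  print(n,[(np.round(r['position'],4).tolist(),round(r['confidence'],2)) for r in vision.pinpoint("wrist",n)])
for o in comps(w,.03,.06,(.4,.65,.1,.26)): print(o)
for o in comps(w,.06,.08,(.4,.65,.1,.6)): print(o)
E
```

```text
time_s: 3.4
position: [0.4792, -0.1041, 0.2316]
tcp_rot: [3.141, 0.0, 0.001]
wrist_force: [-0.2, 0.0, -0.3]
gripper_width: 0.0854
grasp_force: 0.0
time_s: 4.23
position: [0.4792, 0.1361, 0.2314]
tcp_rot: [3.141, 0.006, 0.001]
wrist_force: [-0.6, 0.6, -0.3]
gripper_width: 0.0852
grasp_force: 0.0
[0.47922071 0.1360902  0.23138108] [ 1.92088196e-01  1.99330665e-01  1.66024292e+00 -2.82184072e-04
  1.28169509e+00  1.75922507e+00]
[-2.06   2.056  0.315] [0.134 0.417 0.523]
tray_bar [([0.517, 0.2297, 0.0396], 0.93)]
tray_in []
rack [([0.5237, 0.4186, -0.0009], 0.88)]
(array([622.4, 180. ]), array([159.8,   2.6]), 89.7, 1208, array([0.031, 0.045, 0.059]))
(array([518. , 239.7]), array([ 32.1, 107.4]), 88.0, 1007, array([0.032, 0.043, 0.045]))
(array([631.9, 206.7]), array([213.4,  18.4]), 89.8, 4204, array([0.063, 0.077, 0.08 ]))
(array([521.3, 349.1]), array([136. , 144.4]), 88.3, 16242, array([0.069, 0.07 , 0.072]))
```

View pics/w1.png

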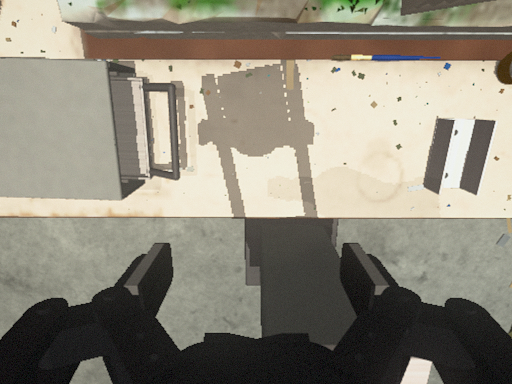

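```bash
python3 -m inch '[[[0,0,0,0,0,0.3],[0.29,-0.79,0,0,0,0],[0.29,-0.79,0,0,0,0],[0.29,-0.79,0,0,0,0],[0.29,-0.79,0,0,0,0],[0,0,1,0,0,0],[0,0,1,0,0,0],[0,0,1,0,0,0],[0,0,0,0,0,0],[0,0,0,0,0,0]]]' -0.39 40
```

```text
time_s: 5.27
position: [0.5157, 0.227, 0.14]
tcp_rot: [3.139, -0.051, -0.007]
wrist_force: [0.4, -0.2, 1.2]
gripper_width: 0.0261
grasp_force: 0.0
```

```bash
python3 -m inch '[[[0,-0.09,1,0,0,0],[0,0,1,0,0,0],[0,0,1,0,0,0],[0,0,0.9,0,0,0],[0,0,0,0,0,0],[0,0,0,0,0,0]]]'; python3 -m inch '[[[0,0,0,0,0,0],[0,0,0,0,0,0],[0,0,0,0,0,0],[0,0,0,0,0,0]]]' -1 40
```

```text
time_s: 5.77
position: [0.5176, 0.2309, 0.0252]
tcp_rot: [3.141, -0.05, -0.0]
wrist_force: [0.4, -0.0, -0.5]
gripper_width: 0.0257
grasp_force: 0.0
time_s: 6.1
position: [0.5192, 0.2317, 0.027]
tcp_rot: [-3.14, 0.048, -0.009]
wrist_force: [0.9, -1.5, 7.9]
gripper_width: 0.007
grasp_force: 39.6
```

```bash
python3 -m inch '[[[0,0.2,0,0,0,0],[0,0.5,0,0,0,0],[0,0.6,0,0,0,0],[0,0.6,0,0,0,0],[0,0.6,0,0,0,0],[0,0.6,0,0,0,0],[0,0.6,0,0,0,0],[0,0.6,0,0,0,0],[0,0.6,0,0,0,0],[0,0.6,0,0,0,0]]]'
```

```text
time_s: 6.93
position: [0.5147, 0.0665, 0.0269]
tcp_rot: [-3.14, 0.049, -0.011]
wrist_force: [0.6, 2.6, 8.9]
gripper_width: 0.007
grasp_force: 39.8
```

```bash
python3 -m inch '[[[0,0.6,0,0,0,0],[0,0.6,0,0,0,0],[0,0.5,0,0,0,0],[0,0.3,0,0,0,0],[0,0.2,0,0,0,0],[0,0.1,0,0,0,0],[0,0.1,0,0,0,0],[0,0.1,0,0,0,0],[0,0,0,0,0,0]]]'
```

```text
time_s: 7.68
position: [0.513, 0.01, 0.0269]
tcp_rot: [-3.111, 0.071, -0.011]
wrist_force: [8.0, 79.7, 6.7]
gripper_width: 0.0079
grasp_force: 44.3
```

```bash
python3 -m inch '[[[0,-0.3,0,0,0,0],[0,-0.05,0,0,0,0],[0,0,0,0,0,0]]]'; python3 -m inch '[[[0,0,0,0,0,0],[0,0,0,0,0,0],[0,0,0,0,0,0],[0,0,-0.5,0,0,0],[0,0,-1,0,0,0],[0,0,-1,0,0,0],[0,0,-1,0,0,0],[0,0,-1,0,0,0],[0,0,-1,0,0,0],[0,0,0,0,0,0]]]' -0.39
```

```text
time_s: 7.93
position: [0.5131, 0.0105, 0.0269]
tcp_rot: [-3.129, 0.054, -0.012]
wrist_force: [3.2, 34.6, 8.1]
gripper_width: 0.0072
grasp_force: 41.6
time_s: 8.77
position: [0.5135, 0.0007, 0.1956]
tcp_rot: [3.14, -0.05, 0.018]
wrist_force: [1.8, 0.4, 0.3]
gripper_width: 0.0259
grasp_force: 0.0
```

```bash
python3 -m inch '[[[0,0,-1,0,0,0],[0,0,-1,0,0,0],[0,0,0,0,0,0]]]' 1; python3 - <<'E'
from h import *
s=status.get_state();print(s['position'],s['tcp_rot'])
im,w=cloud("wrist");cv2.imwrite("pics/w2.png",im[:,:,::-1])
for n in("tray_bar","tray_in","rack","up_1_mid","down_1_mid"):
  print(n,[(np.round(r['position'],4).tolist(),round(r['confidence'],2)) for r in vision.pinpoint("wrist",n)])
print('rim',comps(w,.017,.03,(.4,.6,.02,.28)))
print('floor',comps(w,.007,.016,(.4,.6,.02,.28),200))
for y0 in (-.4,-.2):
  print('webs',comps(w,-.001+.003,.009,(.4,.56,-.45,-.05),200))
print('fl',comps(w,.025,.045,(.4,.56,-.45,-.05),20))
print('rack',comps(w,.06,.08,(.4,.6,.2,.6),200))
E
```

```text
time_s: 9.02
position: [0.5129, 0.0008, 0.2548]
tcp_rot: [3.14, -0.05, 0.016]
wrist_force: [0.9, -0.6, -0.6]
gripper_width: 0.0617
grasp_force: 0.0
[0.51288582 0.00080519 0.25479365] [ 3.14005067 -0.050385    0.01609384]
tray_bar [([0.5128, 0.0135, 0.0393], 0.86)]
tray_in [([0.5124, 0.1579, 0.0129], 0.86), ([0.5114, 0.0106, 0.0379], 0.5)]
rack []
up_1_mid [([0.4877, -0.1127, 0.0185], 0.66)]
down_1_mid []
rim [(array([513.7, 149.7]), array([246.6, 120. ]), 88.1, 1576, array([0.018, 0.02 , 0.025]))]
floor [(array([512.9, 159.8]), array([215.2, 114.2]), 88.1, 13394, array([0.009, 0.01 , 0.012]))]
webs [(array([ 477.1, -264.5]), array([ 2.4, 89.9]), 86.2, 223, array([0.003, 0.006, 0.009])), (array([ 474.3, -311.2]), array([ 3.5, 89.5]), 85.9, 250, array([0.002, 0.005, 0.009])), (array([ 472. , -350.6]), array([89.5,  5.6]), 10.2, 242, array([0.002, 0.005, 0.009]))]
webs [(array([ 477.1, -264.5]), array([ 2.4, 89.9]), 86.2, 223, array([0.003, 0.006, 0.009])), (array([ 474.3, -311.2]), array([ 3.5, 89.5]), 85.9, 250, array([0.002, 0.005, 0.009])), (array([ 472. , -350.6]), array([89.5,  5.6]), 10.2, 242, array([0.002, 0.005, 0.009]))]
fl [(array([487.7, -90.4]), array([ 3.6, 89.9]), 89.4, 253, array([0.026, 0.033, 0.035])), (array([ 487.3, -137.4]), array([ 3.6, 89.4]), 89.3, 304, array([0.026, 0.033, 0.035])), (array([ 477.3, -265.4]), array([ 5.4, 89.6]), 85.8, 460, array([0.026, 0.031, 0.034])), (array([ 474. , -312.2]), array([ 5.7, 89.8]), 85.5, 506, array([0.026, 0.031, 0.034]))]
rack [(array([515.3, 285.2]), array([ 33.6, 145.7]), 76.1, 1924, array([0.064, 0.068, 0.07 ]))]
```

View pics/w2.png

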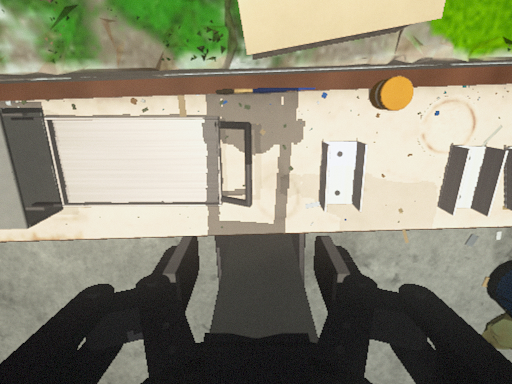

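```bash
python3 -m inch '[[[-0.18,0.965,0,0,0,0],[-0.18,0.965,0,0,0,0],[-0.18,0.965,0,0,0,0],[-0.18,0.965,0,0,0,0],[0,0,1,0,0,0],[0,0,1,0,0,0],[0,0,1,0,0,0],[0,0,1,0,0,0],[0,0,1,0,0,0],[0,0,0,0,0,0]]]' 1; python3 -m inch '[[[0,0,0,0,0,0],[0,0,0,0,0,0]]]'
```

```text
time_s: 10.15
position: [0.4791, -0.1117, 0.0934]
tcp_rot: [-3.137, 0.049, 0.02]
wrist_force: [-1.2, 0.1, -0.7]
gripper_width: 0.0854
grasp_force: 0.0
time_s: 10.32
position: [0.485, -0.1134, 0.0998]
tcp_rot: [3.141, -0.049, 0.0]
wrist_force: [-0.3, 0.1, -0.2]
gripper_width: 0.0855
grasp_force: 0.0
```

```bash
python3 -m inch '[[[0.08,0,1,0,0,0],[0,0,1,0,0,0],[0,0,0.7,0,0,0],[0,0,0.36,0,0,0],[0,0,0,0,0,0],[0,0,0,0,0,0]]]' 1; python3 -m inch '[[[0,0,0,0,0,0],[0,0,0,0,0,0],[0,0,0,0,0,0],[0,0,0,0,0,0],[0,0,0,0,0,0]]]' -1 40
```

```text
time_s: 10.82
position: [0.4883, -0.1136, 0.0087]
tcp_rot: [3.141, -0.048, 0.003]
wrist_force: [0.3, 0.4, 0.4]
gripper_width: 0.0853
grasp_force: 0.0
time_s: 11.23
position: [0.4881, -0.1137, 0.0091]
tcp_rot: [3.14, -0.048, 0.005]
wrist_force: [-1.0, 0.1, 6.5]
gripper_width: 0.0498
grasp_force: 41.4
```

```bash
python3 -m inch '[[[0,0,-0.5,0,0,0],[0,0,-1,0,0,0],[0,0,-1,0,0,0],[0,0,-0.5,0,0,0],[0.1,-0.7,0,0,0,0],[0.1,-0.95,0,0,0,0],[0.1,-0.95,0,0,0,0],[0.1,-0.95,0,0,0,0],[0.13,-0.95,0,0,0,0],[0,-0.95,0,0,0,0]]]'; python3 -m inch '[[[0,-0.95,0,0,0,0],[0,-0.95,0,0,0,0],[0,-0.95,0,0,0,0],[0,-0.95,0,0,0,0],[0,-0.95,0,0,0,0],[0,-0.95,0,0,0,0],[0,-0.7,0,0,0,0],[0,-0.55,0,0,0,0],[0,0,0,0,0,0],[0,0,0,0,0,0]]]'
```

```text
time_s: 12.07
position: [0.5089, 0.0509, 0.0984]
tcp_rot: [-3.141, 0.049, -0.004]
wrist_force: [0.6, -0.3, -0.3]
gripper_width: 0.0495
grasp_force: 27.7
time_s: 12.9
position: [0.5142, 0.2588, 0.0979]
tcp_rot: [3.141, -0.045, 0.001]
wrist_force: [-0.3, 0.1, -0.1]
gripper_width: 0.0491
grasp_force: 47.8
```

```bash
python3 -m inch '[[[0,0.5,0,0,0,0],[0,0.5,0,0,0,0],[0,0,0,0,0,0],[0,0,0,0,0,0]]]'; python3 - <<'E'
from h import *
s=status.get_state();print(s['position'])
im,w=cloud("wrist");cv2.imwrite("pics/w3.png",im[:,:,::-1])
print(comps(w,.095,.15,(.53,.6,.1,.35),20))
print(comps(w,.07,.15,(.53,.6,.1,.35),20))
E
```

```text
time_s: 13.23
position: [0.513, 0.2255, 0.0976]
tcp_rot: [3.141, -0.054, -0.001]
wrist_force: [-0.3, 0.6, -0.9]
gripper_width: 0.0489
grasp_force: 47.8
[0.51298585 0.22552345 0.09758344]
[(array([545.3, 248.4]), array([ 3.5, 30.6]), 88.0, 1175, array([0.098, 0.12 , 0.125])), (array([544.8, 201.8]), array([ 3.4, 29.6]), 88.8, 1100, array([0.099, 0.12 , 0.125]))]
[(array([561.5, 316.2]), array([67.6, 63.1]), 89.9, 9444, array([0.07 , 0.071, 0.072])), (array([544.8, 225.2]), array([50.3, 30.6]), 88.7, 6799, array([0.091, 0.092, 0.125]))]
```

View pics/w3.png

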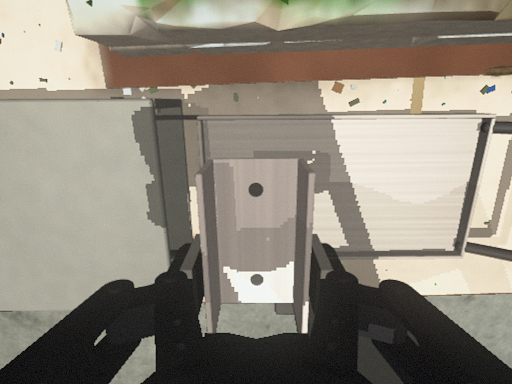

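```bash
python3 -m inch '[[[0,-0.11,1,0,0,0],[0,0,0.8,0,0,0],[0,0,0.4,0,0,0],[0,0,0.2,0,0,0],[0,0,0.1,0,0,0],[0,0,0,0,0,0],[0,0,0,0,0,0]]]'
```

```text
time_s: 13.87
position: [0.5143, 0.2315, 0.0232]
tcp_rot: [-3.141, 0.049, -0.002]
wrist_force: [-0.0, 0.4, -0.4]
gripper_width: 0.0493
grasp_force: 47.8
```

```bash
python3 -m inch '[[[0,0.08,0.05,0,0,0],[0,0,0.04,0,0,0],[0,0,0,0,0,0]]]';python3 -m inch '[[[0,0,0,0,0,0],[0,0,0,0,0,0],[0,0,0,0,0,0]]]' 0.32; python3 -m inch '[[[0,0,-0.3,0,0,0],[0,0,-0.6,0,0,0],[0,0,-1,0,0,0],[0,0,-1,0,0,0],[0,0,-1,0,0,0],[0,0,-1,0,0,0],[0,0,-1,0,0,0],[0,0,0,0,0,0]]]'
```

```text
time_s: 14.12
position: [0.5144, 0.229, 0.0211]
tcp_rot: [-3.141, 0.048, -0.004]
wrist_force: [-0.8, -1.7, 3.1]
gripper_width: 0.0491
grasp_force: 48.4
time_s: 14.37
position: [0.5142, 0.2289, 0.0206]
tcp_rot: [-3.141, 0.049, -0.003]
wrist_force: [-0.1, -3.4, 4.2]
gripper_width: 0.0564
grasp_force: 2.6
time_s: 15.03
position: [0.517, 0.2306, 0.2037]
tcp_rot: [-3.137, 0.048, -0.017]
wrist_force: [1.2, 0.7, 0.8]
gripper_width: 0.0564
grasp_force: 0.0
```

```bash
python3 -m inch '[[[-0.1,1,0,0,0,0],[-0.1,1,0,0,0,0],[-0.1,1,0,0,0,0],[-0.1,1,0,0,0,0],[-0.1,1,0,0,0,0],[-0.1,1,0,0,0,0],[-0.1,1,0,0,0,0],[-0.1,1,0,0,0,0],[0,1,0,0,0,0],[0,1,0,0,0,0]]]' 1; python3 -m inch '[[[0,1,0,0,0,0],[0,1,0,0,0,0],[0,1,0,0,0,0],[0,1,0,0,0,0],[0,1,0,0,0,0],[0,1,0,0,0,0],[0,1,0,0,0,0],[0,0.35,0,0,0,0],[0,0,0,0,0,0],[0,0,0,0,0,0]]]'
python3 - <<'E'
from h import *
s=status.get_state();print(s['position'],s['tcp_rot'])
im,w=cloud("wrist");cv2.imwrite("pics/w4.png",im[:,:,::-1])
for o in comps(w,.025,.045,(.4,.56,-.75,0),20): print(o)
E
```

```text
time_s: 15.87
position: [0.4793, -0.0711, 0.1968]
tcp_rot: [-3.141, 0.048, 0.001]
wrist_force: [-0.3, -0.8, 0.6]
gripper_width: 0.0852
grasp_force: 0.0
time_s: 16.7
position: [0.4729, -0.2899, 0.1964]
tcp_rot: [-3.139, 0.051, 0.001]
wrist_force: [0.3, 0.4, 0.2]
gripper_width: 0.0854
grasp_force: 0.0
[ 0.47286847 -0.28987009  0.19637908] [-3.13928139e+00  5.07858759e-02  1.39414608e-03]
(array([ 486.5, -460. ]), array([51.3, 90.3]), 79.5, 4380, array([0.031, 0.036, 0.037]))
(array([ 484.4, -396.8]), array([89.5,  3.7]), 12.5, 461, array([0.026, 0.035, 0.037]))
(array([ 479.4, -265.4]), array([ 3.1, 89.4]), 86.3, 289, array([0.028, 0.036, 0.037]))
(array([ 476.7, -312.2]), array([ 3.1, 88.5]), 86.3, 285, array([0.027, 0.036, 0.037]))
(array([ 474.4, -350.9]), array([89.5,  3.2]), 12.4, 328, array([0.027, 0.036, 0.037]))
```

View pics/w4.png

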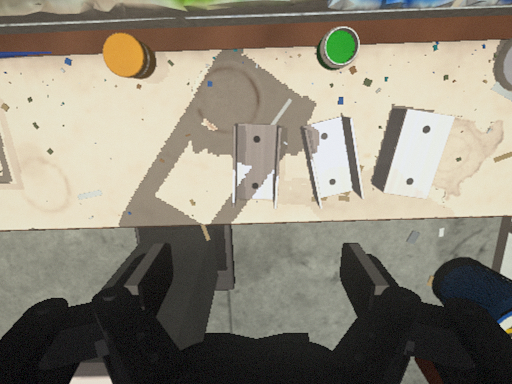

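```bash
python3 -m inch '[[[0.17,-0.04,0,0,0,0.3],[0,0,1,0,0,0],[0,0,1,0,0,0],[0,0,1,0,0,0],[0,0,1,0,0,0],[0,0,1,0,0,0],[0,0,0.7,0,0,0],[0,0,0.3,0,0,0],[0,0,0.15,0,0,0],[0,0,0,0,0,0]]]' 0.46; python3 -m inch '[[[0,0,0.1,0,0,0],[0,0,0,0,0,0]]]'
```

```text
time_s: 17.58
position: [0.4785, -0.2882, 0.012]
tcp_rot: [-3.139, 0.096, 0.002]
wrist_force: [-0.4, 0.8, 0.2]
gripper_width: 0.0623
grasp_force: 0.0
time_s: 17.75
position: [0.4795, -0.2898, 0.0104]
tcp_rot: [3.139, -0.097, 0.003]
wrist_force: [-0.6, -0.4, 0.3]
gripper_width: 0.0623
grasp_force: 0.0
```

```bash
python3 -m inch '[[[0,0,0,0,0,0],[0,0,0,0,0,0],[0,0,0,0,0,0],[0,0,0,0,0,0],[0,0,-0.5,0,0,0],[0,0,-1,0,0,0],[0,0,-1,0,0,0],[0,0,-0.8,0,0,-0.3],[0,0,0,0,0,0]]]' -1 60; python3 -m inch '[[[0.12,-0.7,0,0,0,0],[0.1,-1,0,0,0,0],[0.1,-1,0,0,0,0],[0.1,-1,0,0,0,0],[0.1,-1,0,0,0,0],[0.1,-1,0,0,0,0],[0,-1,0,0,0,0],[0,-1,0,0,0,0],[0,-1,0,0,0,0],[0,-1,0,0,0,0]]]'; python3 -m inch '[[[0,-1,0,0,0,0],[0,-1,0,0,0,0],[0,-1,0,0,0,0],[0,-1,0,0,0,0],[0,-0.8,0,0,0,0],[0,-0.5,0,0,0,0],[0,0,0,0,0,0],[0,0,0,0,0,0]]]'
python3 - <<'E'
from h import *
s=status.get_state();print(s['position'],s['tcp_rot'])
im,w=cloud("wrist");cv2.imwrite("pics/w5.png",im[:,:,::-1])
print(comps(w,.095,.15,(.53,.6,.0,.35),20))
print('placed',comps(w,.042,.053,(.4,.6,.1,.28),20))
print('placedw',comps(w,.013,.053,(.4,.6,.1,.28),20))
E
```

```text
time_s: 18.5
position: [0.4815, -0.2918, 0.1137]
tcp_rot: [3.135, -0.047, 0.013]
wrist_force: [1.5, -0.5, -1.2]
gripper_width: 0.0488
grasp_force: 63.2
time_s: 19.33
position: [0.5053, 0.0022, 0.1077]
tcp_rot: [-3.141, 0.05, 0.002]
wrist_force: [0.7, -0.3, -1.3]
gripper_width: 0.0488
grasp_force: 63.2
time_s: 20.0
position: [0.5104, 0.1601, 0.1077]
tcp_rot: [3.141, -0.046, -0.002]
wrist_force: [-0.0, 0.1, -0.3]
gripper_width: 0.0488
grasp_force: 63.1
[0.51039085 0.16008875 0.10767511] [ 3.14060716e+00 -4.57250013e-02 -1.60654940e-03]
[(array([541.8, 158. ]), array([50. , 24.8]), 88.3, 5372, array([0.099, 0.1  , 0.133]))]
placed [(array([516.2, 251. ]), array([ 4.3, 89.7]), 88.7, 848, array([0.043, 0.048, 0.049])), (array([524.2, 204.1]), array([ 3.7, 72.2]), 88.9, 529, array([0.043, 0.048, 0.049]))]
placedw [(array([516.6, 191.6]), array([179.3, 120.2]), 88.4, 9389, array([0.014, 0.017, 0.048]))]
```

```bash
python3 -m inch '[[[0.13,0.1,0.8,0,0,0],[0,0,0.9,0,0,0],[0,0,0.6,0,0,0],[0,0,0.3,0,0,0],[0,0,0.1,0,0,0],[0,0,0,0,0,0],[0,0,0,0,0,0]]]'
```

```text
time_s: 20.63
position: [0.5155, 0.1562, 0.0279]
tcp_rot: [-3.141, 0.05, -0.002]
wrist_force: [0.8, 0.0, -0.5]
gripper_width: 0.0489
grasp_force: 63.2
```

```bash
python3 -m inch '[[[0,0,0.1,0,0,0],[0,0,0.08,0,0,0],[0,0,0,0,0,0],[0,0,0,0,0,0]]]';python3 -m inch '[[[0,0,0,0,0,0],[0,0,0,0,0,0],[0,0,0,0,0,0]]]' 0.28; python3 -m inch '[[[0,0,-0.3,0,0,0],[0,0,-0.6,0,0,0],[0,0,-1,0,0,0],[0,0,-1,0,0,0],[0,0,-1,0,0,0],[0,0,-1,0,0,0],[0,0,-1,0,0,0],[0,0,0,0,0,0]]]'
```

```text
time_s: 20.97
position: [0.5159, 0.1568, 0.0229]
tcp_rot: [-3.141, 0.048, -0.004]
wrist_force: [-0.5, -0.4, 3.8]
gripper_width: 0.0489
grasp_force: 63.5
time_s: 21.22
position: [0.5147, 0.1567, 0.0219]
tcp_rot: [-3.141, 0.049, 0.0]
wrist_force: [-0.1, -0.2, -0.7]
gripper_width: 0.0546
grasp_force: 0.0
time_s: 21.88
position: [0.5186, 0.1575, 0.2059]
tcp_rot: [-3.138, 0.048, -0.019]
wrist_force: [1.1, 0.6, 0.1]
gripper_width: 0.0549
grasp_force: 0.0
```

```bash
python3 -m inch '[[[-0.1,1,0,0,0,0],[-0.1,1,0,0,0,0],[-0.1,1,0,0,0,0],[-0.1,1,0,0,0,0],[-0.1,1,0,0,0,0],[-0.1,1,0,0,0,0],[-0.1,1,0,0,0,0],[0,1,0,0,0,0],[0,1,0,0,0,0],[0,1,0,0,0,0]]]' 1; python3 -m inch '[[[0,1,0,0,0,0],[0,1,0,0,0,0],[0,1,0,0,0,0],[0,1,0,0,0,0],[0,1,0,0,0,0],[0,1,0,0,0,0],[0,1,0,0,0,0],[0,0.75,0,0,0,0],[0,0,0,0,0,0],[0,0,0,0,0,0]]]'
cat > look.py <<'E'
from h import *
s=status.get_state();print(np.round(s['position'],4),np.round(s['tcp_rot'],3))
im,w=cloud("wrist")
for o in comps(w,.025,.045,(.4,.57,-.75,0),20): print(o)
E
python3 look.py
```

```text
time_s: 22.72
position: [0.4838, -0.1438, 0.1991]
tcp_rot: [-3.141, 0.049, 0.0]
wrist_force: [0.0, -0.2, 0.2]
gripper_width: 0.0855
grasp_force: 0.0
time_s: 23.55
position: [0.4768, -0.3759, 0.1986]
tcp_rot: [-3.14, 0.052, 0.001]
wrist_force: [0.6, 0.6, -0.4]
gripper_width: 0.0854
grasp_force: 0.0
[ 0.4768 -0.3759  0.1986] [-3.14e+00  5.20e-02  1.00e-03]
(array([ 564.3, -601.4]), array([ 3.4, 12.4]), 64.8, 146, array([0.028, 0.039, 0.044]))
(array([ 557.1, -563.3]), array([35.8,  7.4]), 54.2, 240, array([0.026, 0.032, 0.043]))
(array([ 486.5, -459.8]), array([50.6, 89.9]), 79.7, 4012, array([0.035, 0.036, 0.037]))
(array([ 484.2, -396.5]), array([89.6,  3. ]), 12.3, 235, array([0.034, 0.036, 0.037]))
(array([ 488.8, -604.7]), array([ 3.9, 49.9]), 80.2, 650, array([0.027, 0.036, 0.044]))
(array([ 474.3, -350.7]), array([89.5,  3.3]), 12.3, 323, array([0.027, 0.036, 0.037]))
```

```bash
python3 -m inch '[[[0.08,-0.08,0,0,0,-0.79],[0,0,0,0,0,-0.79],[0,0,1,0,0,-0.79],[0,0,1,0,0,0],[0,0,1,0,0,0],[0,0,1,0,0,0],[0,0,1,0,0,0],[0,0,0.7,0,0,0],[0,0,0.35,0,0,0],[0,0,0,0,0,0]]]' 0.46; python3 -m inch '[[[0,0,0.2,0,0,0],[0,0,0,0,0,0],[0,0,0,0,0,0]]]'
```

```text
time_s: 24.43
position: [0.4783, -0.3698, 0.0151]
tcp_rot: [-3.118, -0.342, 0.006]
wrist_force: [0.7, 0.1, -0.2]
gripper_width: 0.0625
grasp_force: 0.0
time_s: 24.68
position: [0.4807, -0.3731, 0.0127]
tcp_rot: [3.121, 0.341, 0.002]
wrist_force: [0.0, -0.8, -0.4]
gripper_width: 0.062
grasp_force: 0.0
```

```bash
python3 -m inch '[[[0,0,0.08,0,0,0],[0,0,0,0,0,0],[0,0,0,0,0,0],[0,0,0,0,0,0],[0,0,-0.5,0,0,0],[0,0,-1,0,0,0],[0,0,-1,0,0,0.79],[0,0,-0.8,0,0,0.79],[0,0,0,0,0,0.79],[0,0,0,0,0,0]]]' -1 60; python3 -m inch '[[[0.1,-0.7,0,0,0,0],[0.1,-1,0,0,0,0],[0.1,-1,0,0,0,0],[0.1,-1,0,0,0,0],[0.1,-1,0,0,0,0],[0,-1,0,0,0,0],[0,-1,0,0,0,0],[0,-1,0,0,0,0],[0,-1,0,0,0,0],[0,-1,0,0,0,0]]]'; python3 -m inch '[[[0,-1,0,0,0,0],[0,-1,0,0,0,0],[0,-1,0,0,0,0],[0,-1,0,0,0,0],[0,-0.9,0,0,0,0],[0,-0.7,0,0,0,0],[0,0,0,0,0,0],[0,0,0,0,0,0]]]'
python3 - <<'E'
from h import *
s=status.get_state();print(s['position'],s['tcp_rot'])
im,w=cloud("wrist");cv2.imwrite("pics/w6.png",im[:,:,::-1])
print(comps(w,.095,.15,(.53,.6,-.1,.35),20))
print('placed',comps(w,.042,.053,(.4,.6,.06,.28),20))
E
```

```text
time_s: 25.52
position: [0.4809, -0.3737, 0.1105]
tcp_rot: [3.138, -0.052, 0.006]
wrist_force: [-0.6, 0.6, -1.7]
gripper_width: 0.0487
grasp_force: 63.0
time_s: 26.35
position: [0.5025, -0.0807, 0.1071]
tcp_rot: [-3.141, 0.045, 0.004]
wrist_force: [0.6, -0.6, -0.8]
gripper_width: 0.0488
grasp_force: 63.0
time_s: 27.02
position: [0.508, 0.0864, 0.1072]
tcp_rot: [3.141, -0.042, -0.003]
wrist_force: [-0.6, -0.2, -1.0]
gripper_width: 0.0487
grasp_force: 62.9
[0.50800294 0.08641622 0.10717043] [ 3.14081569 -0.04156972 -0.00319687]
[(array([540.5,  84.3]), array([50.3, 22.2]), 88.4, 4931, array([0.099, 0.1  , 0.133]))]
placed [(array([515.8, 203.9]), array([ 4.3, 89.4]), 88.6, 995, array([0.042, 0.047, 0.049])), (array([515.3, 178.6]), array([ 4. , 90.1]), 88.3, 861, array([0.043, 0.048, 0.049])), (array([521.1, 131.7]), array([ 3.6, 75.4]), 88.3, 554, array([0.043, 0.048, 0.049])), (array([516.3, 250.8]), array([ 5.3, 90.4]), 89.1, 1204, array([0.043, 0.047, 0.049]))]
```

View pics/w6.png

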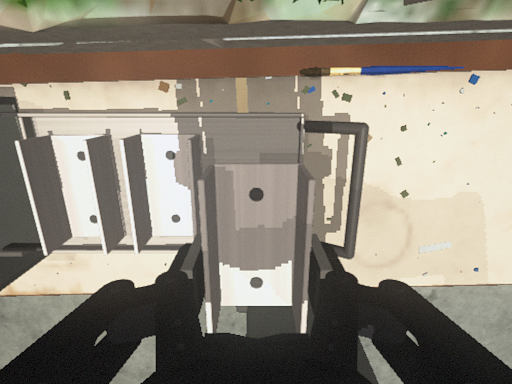

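```bash
python3 -m inch '[[[0.2,0,0.8,0,0,0],[0,0,0.9,0,0,0],[0,0,0.6,0,0,0],[0,0,0.3,0,0,0],[0,0,0.1,0,0,0],[0,0,0.1,0,0,0],[0,0,0,0,0,0],[0,0,0,0,0,0]]]'
```

```text
time_s: 27.73
position: [0.5158, 0.0852, 0.0248]
tcp_rot: [-3.141, 0.049, -0.002]
wrist_force: [-0.1, -0.2, -1.3]
gripper_width: 0.0491
grasp_force: 63.0
```

```bash
python3 -m inch '[[[0,0,0.08,0,0,0],[0,0,0.02,0,0,0],[0,0,0,0,0,0]]]';python3 -m inch '[[[0,0,0,0,0,0],[0,0,0,0,0,0],[0,0,0,0,0,0]]]' 0.28; python3 -m inch '[[[0,0,-0.3,0,0,0],[0,0,-0.6,0,0,0],[0,0,-1,0,0,0],[0,0,-1,0,0,0],[0,0,-1,0,0,0],[0,0,-1,0,0,0],[0,0,-1,0,0,0],[0,0,0,0,0,0]]]'
```

```text
time_s: 27.98
position: [0.5163, 0.0855, 0.0227]
tcp_rot: [-3.141, 0.048, -0.005]
wrist_force: [-0.7, -1.1, 6.7]
gripper_width: 0.049
grasp_force: 63.7
time_s: 28.23
position: [0.5153, 0.0856, 0.0214]
tcp_rot: [-3.141, 0.048, -0.001]
wrist_force: [0.3, 0.2, -0.2]
gripper_width: 0.0548
grasp_force: 0.0
time_s: 28.9
position: [0.519, 0.0859, 0.2048]
tcp_rot: [-3.14, 0.048, -0.019]
wrist_force: [1.6, 0.1, -0.2]
gripper_width: 0.0546
grasp_force: 0.0
```

```bash
python3 -m inch '[[[-0.1,1,0,0,0,0],[-0.1,1,0,0,0,0],[-0.1,1,0,0,0,0],[-0.1,1,0,0,0,0],[0,1,0,0,0,0],[0,1,0,0,0,0],[0,1,0,0,0,0],[0,1,0,0,0,0],[0,1,0,0,0,0],[0,1,0,0,0,0]]]' 1; python3 -m inch '[[[0,1,0,0,0,0],[0,1,0,0,0,0],[0,1,0,0,0,0],[0,1,0,0,0,0],[0,1,0,0,0,0],[0,1,0,0,0,0],[0,1,0,0,0,0],[0,1,0,0,0,0],[0,0.2,0,0,0,0],[0,0,0,0,0,0]]]'; python3 -m inch '[[[0,0,0,0,0,0.705],[0,0,0,0,0,0.705],[0,0,0,0,0,0]]]'; python3 look.py
```

```text
time_s: 29.73
position: [0.4931, -0.2153, 0.1981]
tcp_rot: [-3.141, 0.049, 0.0]
wrist_force: [1.4, 0.6, -0.0]
gripper_width: 0.0855
grasp_force: 0.0
time_s: 30.57
position: [0.4856, -0.4622, 0.1975]
tcp_rot: [3.141, -0.053, -0.0]
wrist_force: [0.8, 0.2, 0.2]
gripper_width: 0.0853
grasp_force: 0.0
time_s: 30.82
position: [0.4859, -0.4581, 0.1978]
tcp_rot: [-3.127, 0.282, 0.001]
wrist_force: [0.1, -0.5, -0.2]
gripper_width: 0.0855
grasp_force: 0.0
[ 0.4859 -0.4581  0.1978] [-3.127e+00  2.820e-01  1.000e-03]
(array([ 562.4, -600.3]), array([ 3.4, 17.5]), 49.5, 141, array([0.028, 0.038, 0.044]))
(array([ 558.8, -561.2]), array([27.6,  4.3]), 44.3, 86, array([0.025, 0.029, 0.036]))
(array([ 497.4, -615.1]), array([30.5, 62.5]), 43.6, 481, array([0.026, 0.035, 0.044]))
(array([ 505.7, -662.8]), array([26.5,  0.2]), 81.0, 47, array([0.026, 0.038, 0.044]))
(array([ 486.9, -461.4]), array([50. , 89.5]), 79.8, 3727, array([0.035, 0.036, 0.038]))
```

```bash
python3 -m inch '[[[0,0.1,1,0,0,0],[0,0,1,0,0,0],[0,0,1,0,0,0],[0,0,1,0,0,0],[0,0,1,0,0,0],[0,0,0.7,0,0,0],[0,0,0.35,0,0,0],[0,0,0.15,0,0,0],[0,0,0,0,0,0],[0,0,0,0,0,0]]]' 0.6; python3 -m inch '[[[0,0,0,0,0,0],[0,0,0,0,0,0],[0,0,0,0,0,0],[0,0,0,0,0,0],[0,0,0,0,0,0]]]' -1 60; python3 -m inch '[[[0,0,-0.5,0,0,0],[0,0,-1,0,0,0],[0,0,-1,0,0,-0.705],[0,0,-1,0,0,-0.705],[0,0,-0.5,0,0,0],[0,0,0,0,0,0],[0,0,0,0,0,0]]]'
```

```text
time_s: 31.7
position: [0.4865, -0.4633, 0.0132]
tcp_rot: [3.128, -0.279, 0.002]
wrist_force: [0.8, -0.1, 0.9]
gripper_width: 0.0686
grasp_force: 0.0
time_s: 32.12
position: [0.4868, -0.464, 0.0143]
tcp_rot: [3.126, -0.28, 0.005]
wrist_force: [1.2, 0.6, 6.2]
gripper_width: 0.0489
grasp_force: 63.8
time_s: 32.7
position: [0.4859, -0.4634, 0.1333]
tcp_rot: [3.139, -0.049, 0.003]
wrist_force: [0.1, -0.0, -1.8]
gripper_width: 0.0483
grasp_force: 63.1
```

```bash
python3 -m inch '[[[0.1,-0.8,0,0,0,0],[0.1,-1,0,0,0,0],[0.06,-1,0,0,0,0],[0,-1,0,0,0,0],[0,-1,0,0,0,0],[0,-1,0,0,0,0],[0,-1,0,0,0,0],[0,-1,0,0,0,0],[0,-1,0,0,0,0],[0,-1,0,0,0,0]]]'; python3 -m inch '[[[0,-1,0,0,0,0],[0,-1,0,0,0,0],[0,-1,0,0,0,0],[0,-1,0,0,0,0],[0,-1,0,0,0,0],[0,-1,0,0,0,0],[0,-1,0,0,0,0],[0,-1,0,0,0,0],[0,-1,0,0,0,0],[0,-0.6,0,0,0,0]]]'; python3 -m inch '[[[0,0,0,0,0,0],[0,0,0,0,0,0]]]'
cat > look2.py <<'E'
from h import *
s=status.get_state();print(np.round(s['position'],4),np.round(s['tcp_rot'],3))
im,w=cloud("wrist");cv2.imwrite("pics/w7.png",im[:,:,::-1])
print('held',comps(w,.1,.17,(.53,.6,-.1,.35),20))
for o in comps(w,.042,.053,(.4,.6,.03,.28),20): print(o)
E
python3 look2.py
```

```text
time_s: 33.53
position: [0.5006, -0.1672, 0.1299]
tcp_rot: [-3.14, 0.05, 0.006]
wrist_force: [0.1, -0.4, -0.5]
gripper_width: 0.0487
grasp_force: 63.0
time_s: 34.37
position: [0.5096, 0.1211, 0.13]
tcp_rot: [-3.141, 0.047, 0.006]
wrist_force: [0.1, 0.2, -1.1]
gripper_width: 0.0488
grasp_force: 63.0
time_s: 34.53
position: [0.5098, 0.1191, 0.1302]
tcp_rot: [3.14, -0.045, -0.006]
wrist_force: [0.4, 0.9, -0.9]
gripper_width: 0.0488
grasp_force: 63.0
[0.5098 0.1191 0.1302] [ 3.14  -0.045 -0.006]
held [(array([542.3, 117. ]), array([50. , 25.7]), 88.6, 6273, array([0.15 , 0.152, 0.153]))]
(array([544.5, 106.9]), array([ 3.1, 31.3]), 88.3, 167, array([0.044, 0.048, 0.049]))
(array([513.9,  61. ]), array([ 3.6, 89.7]), 88.2, 565, array([0.043, 0.048, 0.049]))
(array([516.3, 250.9]), array([ 4.6, 90. ]), 89.1, 834, array([0.043, 0.047, 0.049]))
(array([515.5, 204. ]), array([ 4. , 89.9]), 88.7, 670, array([0.043, 0.048, 0.049]))
(array([515.3, 178.9]), array([ 3.6, 90. ]), 88.2, 576, array([0.043, 0.048, 0.05 ]))
(array([544.3, 130.9]), array([ 2.6, 29. ]), 87.7, 151, array([0.047, 0.048, 0.05 ]))
```

View pics/w7.png

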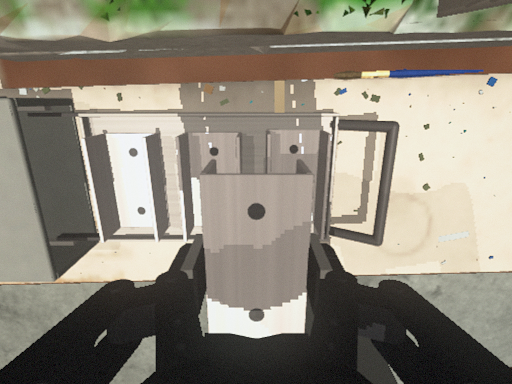

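```bash
python3 -m inch '[[[0.12,-0.07,0.6,0,0,0],[0,0,0.6,0,0,0],[0,0,0.5,0,0,0],[0,0,0.4,0,0,0],[0,0,0.4,0,0,0],[0,0,0.3,0,0,0],[0,0,0.2,0,0,0],[0,0,0.1,0,0,0],[0,0,0.1,0,0,0],[0,0,0,0,0,0]]]'
```

```text
time_s: 35.42
position: [0.5151, 0.1203, 0.0358]
tcp_rot: [3.141, -0.049, -0.0]
wrist_force: [1.1, 0.2, -1.1]
gripper_width: 0.0488
grasp_force: 63.0
```

```bash
python3 -m inch '[[[0,0,0.1,0,0,0],[0,0,0.1,0,0,0],[0,0,0.05,0,0,0],[0,0,0,0,0,0],[0,0,0,0,0,0]]]'
```

```text
time_s: 35.83
position: [0.5154, 0.1207, 0.0293]
tcp_rot: [-3.141, 0.048, -0.002]
wrist_force: [-2.3, -0.6, 5.5]
gripper_width: 0.0489
grasp_force: 63.6
```

Seated (light contact). Release and look.

```bash
python3 -m inch '[[[0,0,0,0,0,0],[0,0,0,0,0,0],[0,0,0,0,0,0]]]' 0.32; python3 -m inch '[[[0,0,-0.3,0,0,0],[0,0,-0.6,0,0,0],[0,0,-1,0,0,0],[0,0,-1,0,0,0],[0,0,-1,0,0,0],[0,0,-1,0,0,0],[0,0,-1,0,0,0],[0,0,-1,0,0,0],[0,0,0,0,0,0],[0,0,0,0,0,0]]]'
python3 - <<'E'
from h import *
s=status.get_state();print(np.round(s['position'],4),np.round(s['tcp_rot'],3))
im,w=cloud("wrist");cv2.imwrite("pics/w8.png",im[:,:,::-1])
for o in comps(w,.035,.058,(.4,.6,-.03,.28),20): print(o)
E
```

```text
time_s: 36.08
position: [0.5151, 0.1207, 0.0285]
tcp_rot: [-3.141, 0.048, -0.0]
wrist_force: [0.2, -0.6, 0.2]
gripper_width: 0.0567
grasp_force: 0.0
time_s: 36.92
position: [0.5164, 0.1208, 0.2383]
tcp_rot: [-3.14, 0.049, -0.009]
wrist_force: [0.3, -0.3, -0.4]
gripper_width: 0.056
grasp_force: 0.0
[0.5164 0.1208 0.2383] [-3.14   0.049 -0.009]
(array([509.6,  15.4]), array([ 19.1, 108.5]), 88.5, 795, array([0.037, 0.042, 0.044]))
(array([512.9, 119.9]), array([50.1, 90.5]), 88.2, 3241, array([0.048, 0.049, 0.051]))
(array([511.4,  61.5]), array([ 3.3, 89.9]), 88.1, 298, array([0.037, 0.046, 0.047]))
(array([514.2, 251.5]), array([ 4. , 89.1]), 88.8, 443, array([0.036, 0.045, 0.047]))
(array([513.1, 204.5]), array([ 3.4, 89.7]), 89.1, 350, array([0.037, 0.045, 0.047]))
(array([513.2, 179.4]), array([ 3.4, 89. ]), 88.2, 301, array([0.037, 0.046, 0.047]))
```

View pics/w8.png

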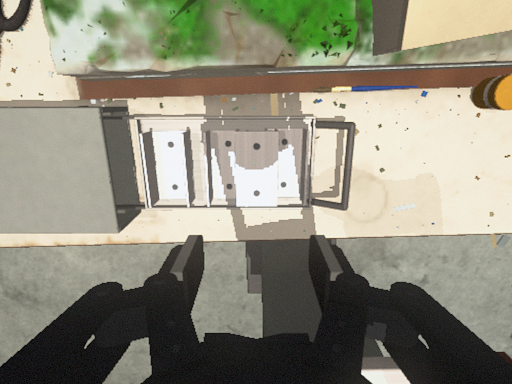

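```bash
python3 -m inch '[[[-0.05,0.87,0,0,0,0],[0,0.87,0,0,0,0],[0,0.87,0,0,0,0],[0,0.87,0,0,0,0],[0,0.87,0,0,0,0],[0,0.87,0,0,0,0],[0,0,0,0,0,0],[0,0,1,0,0,0],[0,0,1,0,0,0],[0,0,0,0,0,0]]]' -1; python3 -m inch '[[[0,0,1,0,0,0],[0,0,1,0,0,0],[0,0,1,0,0,0],[0,0,1,0,0,0],[0,0,0.8,0,0,0],[0,0,0.3,0,0,0],[0,0,0,0,0,0],[0,0,0,0,0,0]]]'
```

```text
time_s: 37.8
position: [0.5033, -0.0349, 0.1695]
tcp_rot: [-3.139, 0.05, 0.021]
wrist_force: [-1.7, -0.3, -0.3]
gripper_width: -0.0
grasp_force: 0.0
time_s: 38.47
position: [0.5089, -0.0356, 0.0228]
tcp_rot: [-3.141, 0.048, 0.001]
wrist_force: [-0.7, 0.1, 1.0]
gripper_width: -0.0
grasp_force: 0.0
```

```bash
python3 -m inch '[[[0,-0.2,0,0,0,0],[0,-0.2,0,0,0,0],[0,-0.1,0,0,0,0],[0,-0.1,0,0,0,0],[0,-0.1,0,0,0,0],[0,-0.1,0,0,0,0],[0,-0.15,0,0,0,0],[0,-0.2,0,0,0,0],[0,-0.2,0,0,0,0],[0,-0.25,0,0,0,0]]]'; python3 -m inch '[[[0,-0.25,0,0,0,0],[0,-0.25,0,0,0,0],[0,-0.25,0,0,0,0],[0,-0.25,0,0,0,0],[0,-0.25,0,0,0,0],[0,-0.25,0,0,0,0],[0,-0.25,0,0,0,0],[0,-0.25,0,0,0,0],[0,-0.25,0,0,0,0],[0,-0.25,0,0,0,0]]]';  python3 -m inch '[[[0,-0.25,0,0,0,0],[0,-0.25,0,0,0,0],[0,-0.25,0,0,0,0],[0,-0.25,0,0,0,0],[0,-0.25,0,0,0,0],[0,-0.25,0,0,0,0],[0,-0.25,0,0,0,0],[0,-0.25,0,0,0,0],[0,-0.25,0,0,0,0],[0,-0.25,0,0,0,0]]]'
```

```text
time_s: 39.3
position: [0.5103, 0.0123, 0.0226]
tcp_rot: [3.141, -0.049, 0.0]
wrist_force: [-0.6, -2.0, 2.8]
gripper_width: 0.0003
grasp_force: 1.1
time_s: 40.13
position: [0.5124, 0.0878, 0.0225]
tcp_rot: [3.141, -0.049, -0.0]
wrist_force: [0.4, -3.4, 2.1]
gripper_width: 0.0002
grasp_force: 1.2
time_s: 40.97
position: [0.5145, 0.1627, 0.0224]
tcp_rot: [3.141, -0.049, -0.001]
wrist_force: [-0.8, -3.0, 2.0]
gripper_width: 0.0001
grasp_force: 1.2
```

```bash
python3 -m inch '[[[0,-0.25,0,0,0,0],[0,-0.25,0,0,0,0],[0,-0.25,0,0,0,0],[0,-0.25,0,0,0,0],[0,-0.25,0,0,0,0],[0,-0.2,0,0,0,0],[0,-0.15,0,0,0,0],[0,-0.1,0,0,0,0],[0,0,0,0,0,0]]]'; python3 -m inch '[[[0,-0.1,0,0,0,0],[0,-0.08,0,0,0,0],[0,-0.08,0,0,0,0],[0,-0.05,0,0,0,0],[0,0,0,0,0,0]]]'
```

```text
time_s: 41.72
position: [0.5171, 0.2141, 0.0225]
tcp_rot: [-3.14, 0.048, -0.002]
wrist_force: [0.4, 0.1, -0.2]
gripper_width: -0.0001
grasp_force: 0.0
time_s: 42.13
position: [0.5173, 0.2227, 0.0226]
tcp_rot: [-3.141, 0.049, -0.002]
wrist_force: [-0.1, -1.1, 0.7]
gripper_width: 0.0001
grasp_force: 0.2
```

```bash
python3 -m inch '[[[0,-0.07,0,0,0,0],[0,-0.07,0,0,0,0],[0,-0.07,0,0,0,0],[0,0,0,0,0,0],[0,0,0,0,0,0]]]'; python3 -m inch '[[[0,-0.07,0,0,0,0],[0,-0.07,0,0,0,0],[0,0,0,0,0,0],[0,0,0,0,0,0]]]'
```

```text
time_s: 42.55
position: [0.5173, 0.2279, 0.0226]
tcp_rot: [3.14, -0.047, 0.001]
wrist_force: [2.6, -5.5, 1.4]
gripper_width: 0.0002
grasp_force: 2.7
time_s: 42.88
position: [0.5173, 0.2282, 0.0227]
tcp_rot: [3.134, -0.045, -0.0]
wrist_force: [3.8, -18.7, 3.2]
gripper_width: -0.0002
grasp_force: 9.2
```

```bash
python3 -m inch '[[[0,0.3,0,0,0,0],[0,0.7,0,0,0,0],[0,0.7,0,0,0,0],[0,0,-0.5,0,0,0],[0,0,-1,0,0,0],[0,0,-1,0,0,0],[0,0.5,-1,0,0,0],[0,0.5,-0.5,0,0,0],[0,0,0,0,0,0],[0,0,0,0,0,0]]]'
python3 - <<'E'
from h import *
print(status.get_state()['position'])
im,w=cloud("wrist");cv2.imwrite("pics/w9.png",im[:,:,::-1])
print([(np.round(r['position'],4).tolist(),round(r['confidence'],2)) for r in vision.pinpoint("wrist","tray_bar")])
for o in comps(w,.03,.06,(.4,.6,.1,.275)): print(o)
E
```

```text
time_s: 43.72
position: [0.5149, 0.1521, 0.1436]
tcp_rot: [-3.14, 0.051, -0.004]
wrist_force: [-0.1, 0.3, -0.3]
gripper_width: 0.0003
grasp_force: 0.0
[0.51491767 0.15211049 0.14356045]
[([0.5192, 0.2452, 0.0388], 0.73)]
(array([517.9, 255.1]), array([ 29.4, 108. ]), 88.1, 1574, array([0.033, 0.042, 0.044]))
```

View pics/w9.png

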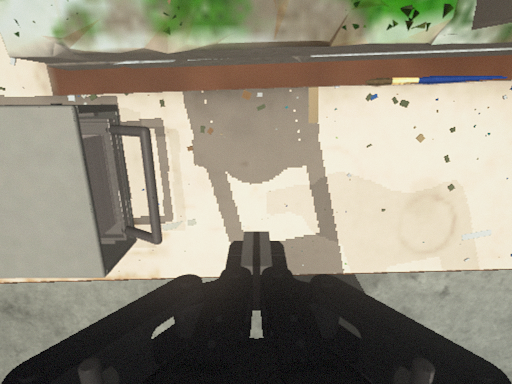

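```bash
python3 -c "
from cell import order;print(order.hand_in())"
```

```text
the job is handed in; nothing more can be done
None
```

The job is handed in: all three open-up channels lie in the tray, square across it with gaps of about 20 mm between them, the one open-down channel present bridges two of them, the tray is pushed fully home, and I never touched the paint pots.

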